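# Put the model town's buildings back on their foundations

### The job

The model railway has been cleaned and its four buildings stand about anyhow: put each one back on the concrete foundation slab that matches its outline, upright, centred and squared up with the slab (the L-shaped house with its wing on the slab's wing). Set them down rather than dropping them, and leave the little truck and the pine tree where they are.

Things in the scene. Friction and masses are not known exactly. Their poses are not given: they have to be found in the camera images.
- freight_shed: Long model goods shed, loose, a plain rectangle 116 (x) x 48 (y) mm with timber walls 46 mm high and a dark gable roof, ridge along x, top at 70 mm. About 0.25 kg. Grip it across y by its two long walls. Origin: centre of the underside.
- station_house: Loose L-shaped model house, timber walls, dark gable roofs, about 0.25 kg. Main block 96 (x) x 44 (y) mm, walls 46 high, top at 68, chimney (to 78) at its -x end. Lower wing on the +y side: x = +14 to +48 mm, out to y = +52. Origin: underside, centre of the MAIN BLOCK (not of the L). Grip it across y by the main block's long walls at about x = -20 mm, clear of the wing.
- signal_tower: Tall square model signal tower, loose, 46 x 46 mm, timber walls 70 mm high, dark roof with four small gables, top at 93 mm. About 0.2 kg. Either pair of parallel walls can be gripped. Origin: centre of the underside.
- water_tank: Round model water tank, loose, upright timber drum 60 mm in diameter (61 over its steel hoops), 72 mm high, with a dark conical roof, top at 91 mm. About 0.2 kg. Origin: centre of the underside.
- shed_slab: Foundation slab of the freight shed: fixed grey concrete rectangle 132 (x) x 64 (y) mm, 4 mm thick, 8 mm wider all round than the building. Origin: centre of the underside. The shed's origin belongs over it with x axes parallel, either way round.
- house_slab: Fixed grey concrete L, foundation of the station house, 4 mm thick, 8 mm wider all round. Main arm 112 (x) x 60 (y) mm centred at (0, -15) mm; wing arm x = +6 to +56, out to y = +45. Origin: underside, centre of the L's 112 x 90 bounding rectangle. The house's origin belongs at (0, -15) mm here, x axes pointing the same way, wing on wing.
- tower_slab: Foundation slab of the signal tower: fixed grey concrete square 62 x 62 mm, 4 mm thick. Origin: centre of the underside. The tower may stand on it in any of the four square positions.
- tank_slab: Foundation slab of the water tank: fixed grey concrete disc 76 mm in diameter, 4 mm thick. Origin: centre of the underside.
- truck: Small loose model truck parked among the buildings, 52 (x) x 24 (y) mm, 28 mm high, about 0.06 kg; to be left where it is. Origin: centre of the underside.
- pine: Small loose model pine tree on a round foot, 38 mm in diameter, 80 mm high, about 0.06 kg; to be left standing where it is. Origin: centre of the underside.

How it is judged:
At the end, for the whole second after the job is handed in: Each of the four buildings stands upright (within 0.08 rad) and at rest on its own slab, centred within 10 mm (the station house: within 10 mm along each of the slab's axes) and square to it within 0.17 rad (the round tank at any yaw; the house with wing on wing) (horizontal distance between freight_shed and shed_slab below 0.01 m and angle between the x axis of freight_shed and the x axis of shed_slab, either way round below 0.17 rad and z of freight_shed in the frame of shed_slab between 0.002 and 0.008 m and angle between each of freight_shed, station_house, signal_tower, water_tank's own z axis and vertical below 0.08 rad and linear speed of each of freight_shed, station_house, signal_tower, water_tank below 0.02 m/s and angular speed of each of freight_shed, station_house, signal_tower, water_tank below 0.2 rad/s and x of station_house in the frame of house_slab between -0.01 and 0.01 m and y of station_house in the frame of house_slab between -0.025 and -0.005 m and y of house_slab in the frame of station_house above 0 m and angle between the x axis of station_house and the x axis of house_slab, either way round below 0.17 rad and z of station_house in the frame of house_slab between 0.002 and 0.008 m and horizontal distance between signal_tower and tower_slab below 0.01 m and (angle between the x axis of signal_tower and the x axis of tower_slab, either way round below 0.17 rad or angle between the x axis of signal_tower and the y axis of tower_slab, either way round below 0.17 rad) and z of signal_tower in the frame of tower_slab between 0.002 and 0.008 m and horizontal distance between water_tank and tank_slab below 0.01 m and z of water_tank in the frame of tank_slab between 0.002 and 0.008 m); the robot touches nothing.
It fails at once if the truck or the pine is shifted by more than 20 mm (distance of any of truck, pine from where it was at the start of the episode above 0.02 m).
It fails at once if a building is dropped: let go more than 20 mm above the ground ((height (world z) of freight_shed above 0.02 m and contact force between the fingers and freight_shed below 0.01 N) or (height (world z) of station_house above 0.02 m and contact force between the fingers and station_house below 0.01 N) or (height (world z) of signal_tower above 0.02 m and contact force between the fingers and signal_tower below 0.01 N) or (height (world z) of water_tank above 0.02 m and contact force between the fingers and water_tank below 0.01 N)).
It also fails if it takes over 109 s, if anything falls off the work surface, if the arm or the gripper's body presses on something with over 40 N, if the wrist force passes 120 N, or if a joint passes its speed limit or range.

### The arm

A 6-joint arm with a two-finger parallel gripper is mounted at the origin on the work surface. World frame = base frame: x ahead of the robot, y to its left, z up, the work surface at z = 0. Lengths are in m, angles in rad, forces in N, time in s.
With the tool pointing down it reaches from about 0.25 to 0.725 m from the base axis. Payload 4 kg.
Tool frame: the origin (TCP) lies at the very end of the fingers, on their centre line; the grasp point (between the pads) lies 19 mm behind it; z points along the fingers, y is the line along which they close (so a half turn about z gives the same grasp; the last joint's range is limited). The gripper opens to 85 mm and grips with 20 to 120 N. Pads are 22 mm wide; open, the fingers measure 114 mm over their backs; the gripper's body (76 mm by 85 mm) begins 54 mm behind the grasp point. The pads swing forward as they close: fully open they stand 13 mm farther back than shut.
Start: joints at [1.338, 0.241, 0.005, 1.335, 0, 1.571], TCP at [0.115, 0.487, 0.231] pointing down, gripper open.
Joint ranges: [-2.72, 2.72], [-1.05, 1.87], [-1.09, 1.28], [-1.99, 2.15], [-1.42, 1.44], [-3.14, 3.14]. Speed limits (rad/s): [2.79, 2.79, 3.14, 3.14, 3.14, 3.14].

### API

Orientations are given as a unit quaternion [x, y, z, w].
In Python, from workcell import telemetry, vision, workorder gives the robot as it stands.
- The arm moves only by the shell command python3 -m inch 'ROWS'. ROWS is JSON, a list of rows, each a list of 3 entries, a list of its own where there are three numbers: the turn, a rotation vector about the tool's x, y, z scaled (see below), then the shift along the tool's x, y, z scaled (see below), then the closure, from -1 (fully open) to 1 (shut). A call has 1 to 10 rows; each row shifts and turns the commanded pose from where the row before left it, along the tool's axes as they then stand; what a row does not reach is not made up. The controller multiplies each number of a shift by 0.3 m and each number of a turn by 360 degrees. A row lasts 1/12 s, in which the tool goes at most 41.7 mm and 7.16 degrees, less where a joint would pass 70% of its speed; a pose out of reach is approached as far as the arm can. A call with a number of a shift or a turn outside -1 to 1 is refused whole. A call with a gripper value outside its range is refused whole. The fingers move at their own pace and stop on an object; the grip force is fixed at half the most. Time passes only in rows, so rows that do not move let the fingers close. It gives the time, the measured TCP pose, the force, the opening and the grip force at its end, in the units of the state.
- telemetry.get_obs(): the state, without advancing time (a new reading comes with each control period).
- vision.camera(name): name is "side" or "top" or "wrist"; returns a dict with "img" (480x640x3 uint8, red, green, blue), "fov_y" (degrees; the focal length in pixels is half the picture's height over the tangent of half this angle, whatever the lens; pixels are square), "cx", "cy" (the principal point, pixels), "D" ([k1, k2, p1, p2, k3] as OpenCV has them; the pictures are not rectified), "pose" (4x4, takes a point from camera to world coordinates). Camera axes: x right, y up, looking along -z (the intrinsics and any distortion apply to the point x, -y, -z); pixel columns grow to the right and rows downward; lengths in m; the calibration is good to about 2 mm. A picture is of the moment at which its call begins. There is no depth.
- workorder.job_done(): hands the job in; it is judged then, once.
The state is a dict: "clock": time; "joint_pos": joint angles; "joint_vel": joint speeds; "tau": joint torques, N m; "eef_pos": TCP position; "tool_rot": TCP orientation; "ft_force": force on the tool from outside, world axes, zero at the start; "ft_torque": the same for the moment, N m; "grip_width": finger opening in m; "grasp_force": force on a finger pad.
Only numpy, scipy, OpenCV 4.12 (cv2) and the standard library are available. Lean on these libraries where they do the work, as an engineer would, in place of code of your own. Each camera call takes 0.05 s, during which the arm holds its last target. There are 200 camera calls.

## Working session

There is one attempt and no reset: what is moved stays moved. The work goes in short steps, Python scripts to look and compute and a shell command to move; the robot and the scene stay as the last step left them, time stands still between calls to the robot, and variables do not carry over. Pictures are saved under pics/ and viewed, at most 14 in all, crops included, and the job is handed in when it is done.

```bash
mkdir -p pics; ls
python3 - <<'E'
from workcell import telemetry, vision
import cv2,numpy as np
print(telemetry.get_obs())
for n in ("top","side"):
    c=vision.camera(n); cv2.imwrite(f"pics/{n}0.png",c["img"][:,:,::-1])
    print(n,c["fov_y"],c["cx"],c["cy"],c["D"],np.round(c["pose"],4).tolist())
E
```

```text
pics
{'clock': 0.0, 'joint_pos': array([1.33798515e+00, 2.41420558e-01, 3.72757683e-03, 1.33522315e+00,
       1.71098297e-06, 1.57081045e+00]), 'joint_vel': array([ 3.39823506e-04,  3.31770764e-04, -7.42912275e-05, -2.54293829e-04,
        1.04083251e-03, -9.16963546e-05]), 'tau': array([-7.90038903e-04, -3.72317398e+01,  2.52408278e+01,  1.69460918e-02,
       -5.22880896e-05,  2.11317300e-06]), 'eef_pos': array([0.11520866, 0.48588797, 0.23041047]), 'tool_rot': array([ 1.16149826e-01,  9.93231139e-01, -1.05263054e-03, -1.23942327e-04]), 'ft_force': array([-1.11129702, -0.27761836, -0.43522464]), 'ft_torque': array([0.02600117, 0.01585202, 0.00081174]), 'grasp_force': 0.0, 'grip_width': 0.08531207534774557}
top 46.14122965767683 313.34289708623913 245.17147066626063 [-0.0170356  0.         0.         0.         0.       ] [[-0.0278, 0.9878, -0.1532, 0.317], [-0.9995, -0.0297, -0.0104, -0.0081], [-0.0148, 0.1529, 0.9881, 1.3356], [0.0, 0.0, 0.0, 1.0]]
side 45.74029192885582 318.31449874811557 239.5633588199581 [0.01275385 0.         0.         0.         0.        ] [[0.9682, 0.1442, -0.2045, 0.2929], [-0.2497, 0.6104, -0.7517, -0.8644], [0.0164, 0.7789, 0.627, 0.7585], [0.0, 0.0, 0.0, 1.0]]
```

View pics/top0.png

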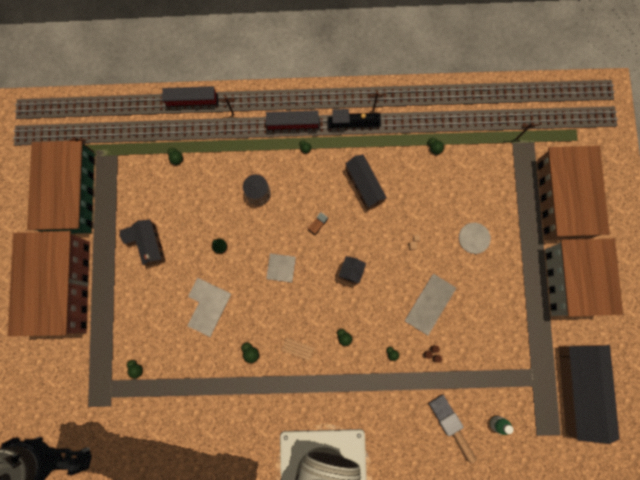

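View pics/side0.png

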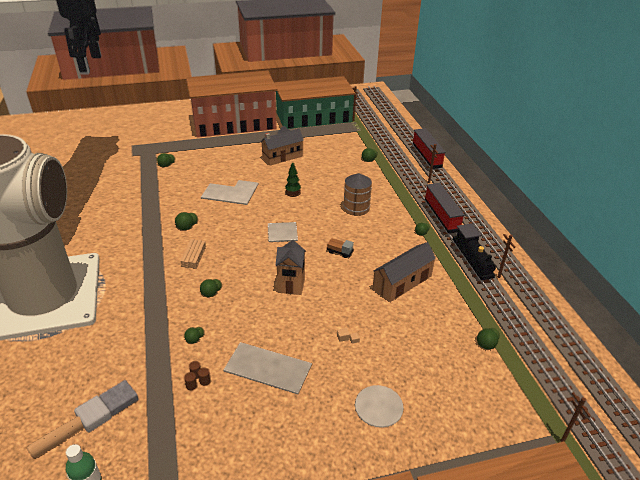

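Top view: slabs are grey at (208,306) L, (281,267) square, (432,304) shed and (475,238) disc. The buildings are the house at (145,243), tank (256,190), shed (365,182) and tower (351,270). The truck is at (318,223) and the pine at (219,246). The side view shows everything upright.

```bash
cat > h.py <<'E'
import cv2,numpy as np
from workcell import telemetry, vision
def cam(n):
    c=vision.camera(n); f=240/np.tan(np.radians(c["fov_y"]/2))
    c["K"]=np.array([[f,0,c["cx"]],[0,f,c["cy"]],[0,0,1]]); c["D"]=np.array(c["D"],float); c["pose"]=np.array(c["pose"]); return c
def ray(c,p,z):
    p=np.asarray(p,float).reshape(-1,1,2)
    u=cv2.undistortPoints(p,c["K"],c["D"])[:,0]
    d=np.c_[u[:,0],-u[:,1],-np.ones(len(u))]@c["pose"][:3,:3].T; o=c["pose"][:3,3]
    return (o+d*((z-o[2])/d[:,2])[:,None])[:,:2]
def proj(c,P):
    q=(np.atleast_2d(P)-c["pose"][:3,3])@c["pose"][:3,:3]; q=q*[1,-1,-1]
    return cv2.projectPoints(q,np.zeros(3),np.zeros(3),c["K"],c["D"])[0][:,0]
def rect(P):
    (cx,cy),(w,h),a=cv2.minAreaRect((P*1000).astype(np.float32))
    if w<h: w,h,a=h,w,a+90
    return [round(cx),round(cy),round(w),round(h),round((a+90)%180-90,1)]
E
python3 - <<'E'
from h import *
c=cam("top"); im=c["img"]; hsv=cv2.cvtColor(im,cv2.COLOR_RGB2HSV)
S,V=hsv[...,1],hsv[...,2]
roi=np.zeros(S.shape,bool); roi[152:342,118:505]=1
vis=cv2.cvtColor(im,cv2.COLOR_RGB2BGR)
for name,m,z in (("slab",(S<90)&(V>95)&roi,.004),("dark",(V<85)&roi,.05)):
    m=cv2.morphologyEx(m.astype(np.uint8),cv2.MORPH_OPEN,np.ones((3,3)))
    for k in cv2.findContours(m,0,cv2.CHAIN_APPROX_NONE)[0]:
        if cv2.contourArea(k)<80: continue
        M=cv2.moments(k); p=(M["m10"]/M["m00"],M["m01"]/M["m00"])
        print(name,np.round(p),cv2.contourArea(k),rect(ray(c,k,z)),np.round(ray(c,p,z)*1000))
        ap=cv2.approxPolyDP(k,3,True); 
        if name=="slab" and len(ap)>=4: print("   ",np.round(ray(c,ap,z)*1000).tolist())
        cv2.drawContours(vis,[k],-1,(0,0,255) if name=="slab" else (255,255,0),1)
v=cv2.resize(vis[150:342,112:508],None,fx=2,fy=2,interpolation=cv2.INTER_NEAREST); cv2.imwrite("pics/seg.png",v)
E
```

```text
slab [207. 306.] 1349.0 [384, 270, 110, 89, -26.8] [[386. 261.]]
    [[450.0, 285.0], [411.0, 304.0], [391.0, 280.0], [340.0, 303.0], [318.0, 254.0], [415.0, 209.0]]
slab [430. 304.] 1395.5 [376, -264, 130, 62, -33.8] [[ 375. -264.]]
    [[443.0, -280.0], [345.0, -206.0], [309.0, -248.0], [407.0, -322.0]]
slab [281. 268.] 586.0 [472, 85, 61, 60, -9.4] [[472.  85.]]
    [[505.0, 108.0], [450.0, 118.0], [439.0, 61.0], [496.0, 53.0]]
slab [474. 238.] 691.0 [531, -378, 72, 71, 41.8] [[ 530. -379.]]
    [[566.0, -374.0], [554.0, -351.0], [528.0, -342.0], [501.0, -357.0], [493.0, -380.0], [511.0, -410.0], [535.0, -415.0], [558.0, -402.0]]
dark [344. 336.] 126.5 [310, -58, 31, 27, 88.4] [[308. -57.]]
dark [350. 271.] 532.5 [453, -77, 64, 53, -23.9] [[453. -78.]]
dark [219. 246.] 161.5 [521, 224, 33, 33, -0.2] [[521. 224.]]
dark [144. 242.] 1153.5 [530, 398, 113, 82, 27.2] [[537. 398.]]
dark [256. 190.] 598.5 [651, 137, 75, 57, 10.5] [[651. 137.]]
dark [364. 182.] 1175.0 [663, -116, 127, 59, 25.1] [[ 662. -117.]]
dark [175. 158.] 143.0 [736, 329, 34, 30, 88.1] [[737. 328.]]
```

View pics/seg.png

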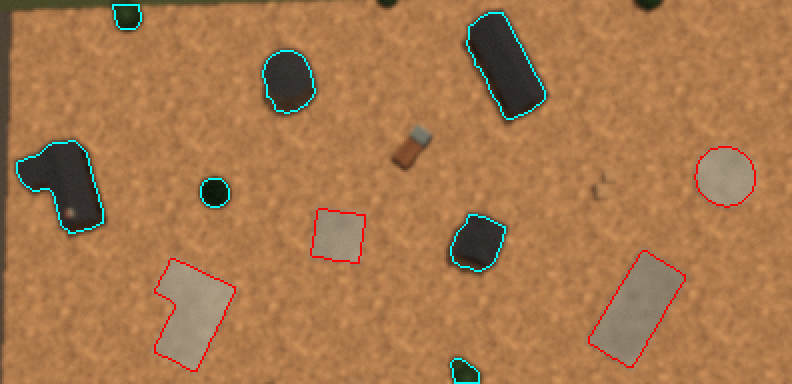

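The outlines are cleanly segmented. The L slab is at (384,270) mm with yaw about -25°. I'll move over the house first and look with the wrist camera.

```bash
cat >> h.py <<'E'
from scipy.spatial.transform import Rotation as R
def plan(x,y,z,yaw=None):
    "total shift (units of 0.3 m) along present tool axes, then turn (units of 360 deg) about tool z; yaw = world direction of tool y, deg"
    o=telemetry.get_obs(); r=R.from_quat(o["tool_rot"]); m=r.as_matrix()
    d=m.T@(np.array([x,y,z])-o["eef_pos"])
    cur=np.degrees(np.arctan2(m[1,1],m[0,1]))
    t=0 if yaw is None else -((yaw-cur+90)%180-90)
    print("t %.2f tcp"%o["clock"],np.round(o["eef_pos"],4),"yaw %.1f"%cur,"q6 %.2f"%o["joint_pos"][5],"w %.4f"%o["grip_width"],"gf %.1f"%o["grasp_force"],"ft",np.round(o["ft_force"],1))
    print(" shift",np.round(d/.3,4),"rows>=%d"%np.ceil(np.linalg.norm(d)/.038),"turn %.4f (%.1f deg)"%(t/360,t))
E
python3 -c "
from h import *
plan(.50,.38,.25)"
```

```text
t 0.15 tcp [0.1152 0.4861 0.2306] yaw 76.7 q6 1.57 w 0.0854 gf 0.0 ft [-1.1 -0.7 -1.3]
 shift [-1.3295 -0.0482 -0.0645] rows>=11 turn 0.0000 (0.0 deg)
```

```bash
python3 -m inch '[[[0,0,0],[-0.11,-0.004,-0.0054],-1],[[0,0,0],[-0.11,-0.004,-0.0054],-1],[[0,0,0],[-0.11,-0.004,-0.0054],-1],[[0,0,0],[-0.11,-0.004,-0.0054],-1],[[0,0,0],[-0.11,-0.004,-0.0054],-1],[[0,0,0],[-0.11,-0.004,-0.0054],-1],[[0,0,0],[-0.11,-0.004,-0.0054],-1],[[0,0,0],[-0.11,-0.004,-0.0054],-1],[[0,0,0],[-0.11,-0.004,-0.0054],-1],[[0,0,0],[-0.11,-0.004,-0.0054],-1]]'
python3 -m inch '[[[0,0,0],[-0.11,-0.004,-0.0054],-1],[[0,0,0],[-0.11,-0.004,-0.0054],-1],[[0,0,0],[0,0,0],-1],[[0,0,0],[0,0,0],-1]]'
python3 - <<'E'
from h import *
plan(.5,.38,.25)
c=cam("wrist"); cv2.imwrite("pics/w1.png",c["img"][:,:,::-1]); print(np.round(c["pose"],3).tolist(),c["fov_y"])
E
```

```text
clock: 0.98
eef_pos: [0.435, 0.3978, 0.2471]
tool_rot: [0.116, 0.993, -0.0, -0.0]
ft_force: [-0.4, 0.5, -1.1]
grip_width: 0.0853
grasp_force: 0.0
clock: 1.32
eef_pos: [0.4987, 0.38, 0.2494]
tool_rot: [0.118, 0.993, -0.001, -0.001]
ft_force: [-0.1, 1.2, 0.6]
grip_width: 0.0856
grasp_force: 0.0
t 1.32 tcp [0.4987 0.38   0.2494] yaw 76.5 q6 0.89 w 0.0856 gf 0.0 ft [-0.1  1.2  0.6]
 shift [-0.0041  0.001  -0.0021] rows>=1 turn 0.0000 (0.0 deg)
[[0.234, -0.919, -0.318, 0.418], [0.972, 0.22, 0.078, 0.4], [-0.002, -0.327, 0.945, 0.391], [0.0, 0.0, 0.0, 1.0]] 58.972268521023985
```

View pics/w1.png

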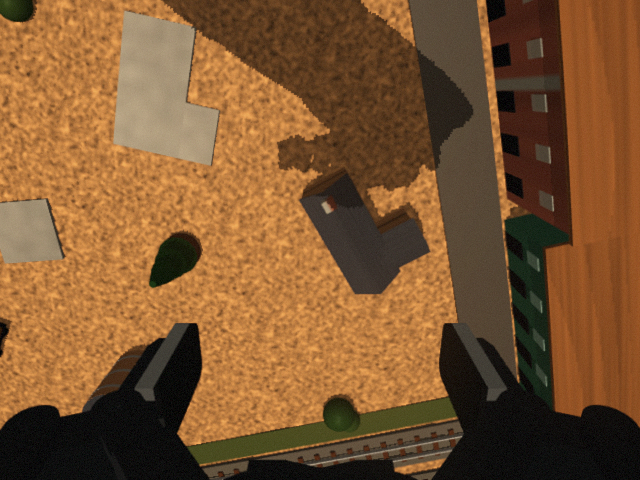

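The wrist view shows the house: its main roof eave corners are near (302,200), (346,170), (356,293) and (400,268). The wing ends at about (429,250) and the chimney is at (327,207).

Run:
```python
from h import *
c=cam("wrist")
P=ray(c,[(302,200),(346,170),(356,293),(400,268),(429,250)],.044)*1000
print(np.round(P)); a=lambda u,v:np.degrees(np.arctan2(*(P[v]-P[u])[::-1]))
print("long",a(0,2),a(1,3),"short",a(0,1),a(2,3),"ctr",(P[0]+P[3])/2,(P[1]+P[2])/2, np.linalg.norm(P[2]-P[0]),np.linalg.norm(P[1]-P[0]))
# mask based: edge fits
im=c["img"]; h=cv2.cvtColor(im,cv2.COLOR_RGB2HSV)
m=((h[...,1]<85)&(h[...,2]<95)).astype(np.uint8); m[:150]=0;m[310:]=0;m[:,:290]=0;m[:,440:]=0
m=cv2.morphologyEx(m,cv2.MORPH_OPEN,np.ones((3,3)))
k=max(cv2.findContours(m,0,cv2.CHAIN_APPROX_NONE)[0],key=cv2.contourArea)
ap=cv2.approxPolyDP(k,4,True)[:,0]; print(cv2.contourArea(k)); 
for p,q in zip(ap,np.round(ray(c,ap,.044)*1000)): print(p,q)
# slabs from wrist at z=.004
m=((h[...,1]<90)&(h[...,2]>95)).astype(np.uint8); m=cv2.morphologyEx(m,cv2.MORPH_OPEN,np.ones((5,5)))[:280,:260]
for k in cv2.findContours(m,0,cv2.CHAIN_APPROX_NONE)[0]:
    if cv2.contourArea(k)>1500: print("slab",rect(ray(c,k,.004)),np.round(ray(c,cv2.approxPolyDP(k,4,True),.004)*1000).tolist())
```

```text
[[496. 366.]
 [480. 407.]
 [592. 392.]
 [577. 435.]
 [566. 463.]]
long 15.509674029338811 16.28793885340133 short 111.34225356157027 109.20062075821293 ctr [536.48729086 400.31686936] [535.91150293 399.45026125] 98.70348078172049 44.35479645604973
6080.5
[301 201] [497. 365.]
[355 294] [592. 391.]
[379 293] [596. 412.]
[398 267] [575. 433.]
[427 252] [567. 461.]
[412 221] [536. 453.]
[380 237] [544. 423.]
[361 204] [511. 413.]
[337 205] [507. 393.]
[326 216] [515. 382.]
[320 207] [506. 379.]
[323 195] [496. 384.]
slab [473, 89, 62, 61, -8.9] [[448.0, 123.0], [441.0, 78.0], [499.0, 54.0], [508.0, 113.0]]
slab [386, 273, 111, 90, -26.4] [[317.0, 258.0], [415.0, 209.0], [453.0, 288.0], [411.0, 309.0], [397.0, 283.0], [343.0, 310.0]]
```

```bash
python3 -m inch '[[[0,0,-0.0167],[0,0,0.06],-1],[[0,0,-0.0167],[0,0,0.06],-1],[[0,0,-0.0167],[0,0,0.06],-1],[[0,0,-0.0167],[0,0,0.06],-1],[[0,0,-0.0167],[0,0,0.06],-1],[[0,0,0],[0,0,0],-1],[[0,0,0],[0,0,0],-1]]' | tail -1
python3 -c "
from h import *
plan(.517,.394,.014,106.5)"
```

```text
grasp_force: 0.0
t 2.00 tcp [0.4954 0.3813 0.1602] yaw 106.7 q6 0.36 w 0.0853 gf 0.0 ft [ 0.3 -0.3  0.7]
 shift [-0.0824  0.0203  0.4871] rows>=4 turn 0.0005 (0.2 deg)
```

```bash
python3 -m inch '[[[0,0,0],[-0.041,0.01,0],-1],[[0,0,0],[-0.041,0.01,0],-1],[[0,0,0],[0,0,0.1],-1],[[0,0,0],[0,0,0.1],-1],[[0,0,0],[0,0,0.1],-1],[[0,0,0],[0,0,0.1],-1],[[0,0,0],[0,0,0.05],-1],[[0,0,0],[0,0,0.03],-1],[[0,0,0],[0,0,0],-1],[[0,0,0],[0,0,0],-1]]' 
python3 -m inch '[[[0,0,0],[0,0,0],1],[[0,0,0],[0,0,0],1],[[0,0,0],[0,0,0],1],[[0,0,0],[0,0,0],1],[[0,0,0],[0,0,0],1],[[0,0,0],[0,0,0],1],[[0,0,0],[0,0,0],1],[[0,0,0],[0,0,0],1]]'
python3 - <<'E'
from h import *
plan(.517,.394,.014,106.5)
c=cam("wrist"); cv2.imwrite("pics/w2.png",c["img"][:,:,::-1])
E
```

```text
clock: 2.83
eef_pos: [0.5198, 0.3949, 0.0183]
tool_rot: [-0.145, 0.989, 0.001, 0.001]
ft_force: [0.1, 0.7, 0.0]
grip_width: 0.0852
grasp_force: 0.0
clock: 3.5
eef_pos: [0.5202, 0.3947, 0.0186]
tool_rot: [-0.145, 0.989, 0.001, 0.001]
ft_force: [-1.5, -0.5, 5.9]
grip_width: 0.0428
grasp_force: 62.8
t 3.50 tcp [0.5202 0.3947 0.0186] yaw 106.7 q6 0.36 w 0.0428 gf 62.8 ft [-1.5 -0.5  5.9]
 shift [0.011  0.001  0.0152] rows>=1 turn 0.0006 (0.2 deg)
```

View pics/w2.png

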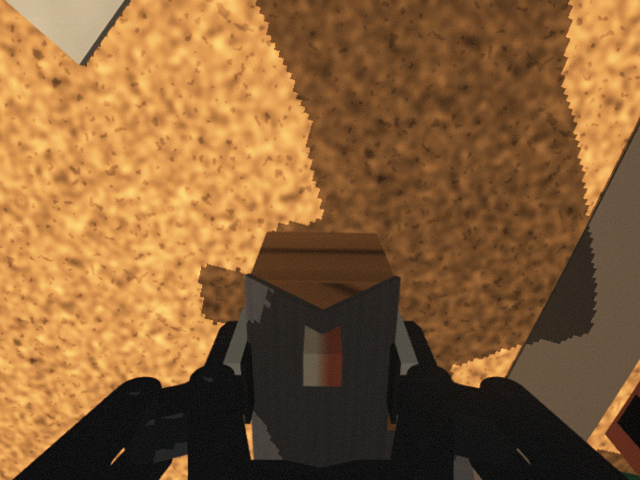

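Gripped at 42.8 mm and square. The chimney-end wall foot runs from (268,233) to (378,233), which I'll use to locate the house along its x axis.

```bash
python3 - <<'E'
from h import *
c=cam("wrist"); o=telemetry.get_obs(); m=R.from_quat(o["tool_rot"]).as_matrix(); t=o["eef_pos"][:2]
for p,z in (((268,233),0),((378,233),0),((246,277),.044),((399,278),.044)):
    w=ray(c,p,z)[0]; print(np.round(w*1000),"tool xy mm",np.round((m[:2,:2].T@(w-t))*1000,1))
E
python3 -m inch '[[[0,0,0],[0,0,-0.03],1],[[0,0,0],[0,0,-0.07],1],[[0,0,0],[0,0,-0.1],1],[[0,0,0],[0,0,-0.1],1],[[0,0,0],[0,0,-0.1],1],[[0,0,0],[0,0,0],1]]'
python3 -c "
from h import *
plan(.378,.257,.12,64)"
```

```text
[498. 366.] tool xy mm [ 30.  -20.7]
[485. 408.] tool xy mm [30.  22.9]
[497. 365.] tool xy mm [ 30.8 -22.2]
[484. 408.] tool xy mm [30.5 23.5]
clock: 4.1
eef_pos: [0.5221, 0.3962, 0.1445]
tool_rot: [-0.145, 0.989, 0.003, 0.005]
ft_force: [0.6, 1.0, -0.9]
grip_width: 0.0431
grasp_force: 62.1
t 4.10 tcp [0.5221 0.3962 0.1445] yaw 106.7 q6 0.36 w 0.0431 gf 62.1 ft [ 0.6  1.  -0.9]
 shift [ 0.5943 -0.3066  0.0739] rows>=6 turn 0.1187 (42.7 deg)
```

```bash
python3 -c "
from h import *
plan(.3622,.2654,.1245,64)"
```

```text
t 4.10 tcp [0.5221 0.3962 0.1445] yaw 106.7 q6 0.36 w 0.0431 gf 62.1 ft [ 0.6  1.  -0.9]
 shift [ 0.6365 -0.2645  0.0586] rows>=6 turn 0.1187 (42.7 deg)
```

```bash
python3 -m inch '[[[0,0,0],[0.08,-0.033,0.007],1],[[0,0,0],[0.08,-0.033,0.007],1],[[0,0,0],[0.08,-0.033,0.007],1],[[0,0,0],[0.08,-0.033,0.007],1],[[0,0,0],[0.08,-0.033,0.007],1],[[0,0,0],[0.08,-0.033,0.007],1],[[0,0,0],[0.08,-0.033,0.007],1],[[0,0,0],[0.08,-0.033,0.007],1]]' | tail -2
python3 -m inch '[[[0,0,0.017],[0,0,0],1],[[0,0,0.017],[0,0,0],1],[[0,0,0.017],[0,0,0],1],[[0,0,0.017],[0,0,0],1],[[0,0,0.017],[0,0,0],1],[[0,0,0.017],[0,0,0],1],[[0,0,0.017],[0,0,0],1],[[0,0,0],[0,0,0],1],[[0,0,0],[0,0,0],1]]'
python3 -c "
from h import *
plan(.3622,.2654,.0236,64)"
```

```text
grip_width: 0.0428
grasp_force: 61.9
clock: 5.52
eef_pos: [0.3576, 0.2626, 0.1196]
tool_rot: [0.225, 0.974, -0.0, -0.0]
ft_force: [0.1, 0.0, -2.1]
grip_width: 0.0431
grasp_force: 61.7
t 5.52 tcp [0.3576 0.2626 0.1196] yaw 64.0 q6 1.09 w 0.0431 gf 61.7 ft [ 0.1  0.  -2.1]
 shift [-0.0099  0.0156  0.3199] rows>=3 turn 0.0001 (0.0 deg)
```

```bash
python3 -m inch '[[[0,0,0],[-0.01,0.0156,0],1],[[0,0,0],[0,0,0.08],1],[[0,0,0],[0,0,0.08],1],[[0,0,0],[0,0,0.08],1],[[0,0,0],[0,0,0.04],1],[[0,0,0],[0,0,0],1],[[0,0,0],[0,0,0],1],[[0,0,0],[0,0,0],1]]'
python3 -c "
from h import *
plan(.3622,.2654,.0236,64)"
```

```text
clock: 6.18
eef_pos: [0.3637, 0.2664, 0.0367]
tool_rot: [0.226, 0.974, 0.001, 0.001]
ft_force: [0.2, -0.2, -1.8]
grip_width: 0.043
grasp_force: 61.8
t 6.18 tcp [0.3637 0.2664 0.0367] yaw 63.9 q6 1.09 w 0.0430 gf 61.8 ft [ 0.2 -0.2 -1.8]
 shift [ 0.0032 -0.0052  0.0438] rows>=1 turn -0.0002 (-0.1 deg)
```

```bash
python3 -m inch '[[[0,0,0],[0.0032,-0.0052,0.02],1],[[0,0,0],[0,0,0.015],1],[[0,0,0],[0,0,0.006],1],[[0,0,0],[0,0,0],1],[[0,0,0],[0,0,0],1],[[0,0,0],[0,0,0],1]]'
python3 - <<'E'
from h import *
plan(.3622,.2654,.0236,64)
c=cam("side"); x,y=proj(c,[.38,.26,.03])[0].astype(int); print(x,y)
cv2.imwrite("pics/s1.png",cv2.resize(c["img"][y-70:y+70,x-90:x+90,::-1],None,fx=4,fy=4))
E
```

```text
clock: 6.68
eef_pos: [0.3614, 0.2649, 0.0238]
tool_rot: [0.226, 0.974, 0.0, 0.0]
ft_force: [-0.3, -0.4, -1.6]
grip_width: 0.0424
grasp_force: 61.8
t 6.68 tcp [0.3614 0.2649 0.0238] yaw 63.9 q6 1.09 w 0.0424 gf 61.8 ft [-0.3 -0.4 -1.6]
 shift [-0.0016  0.0026  0.0007] rows>=1 turn -0.0003 (-0.1 deg)
228 182
```

View pics/s1.png

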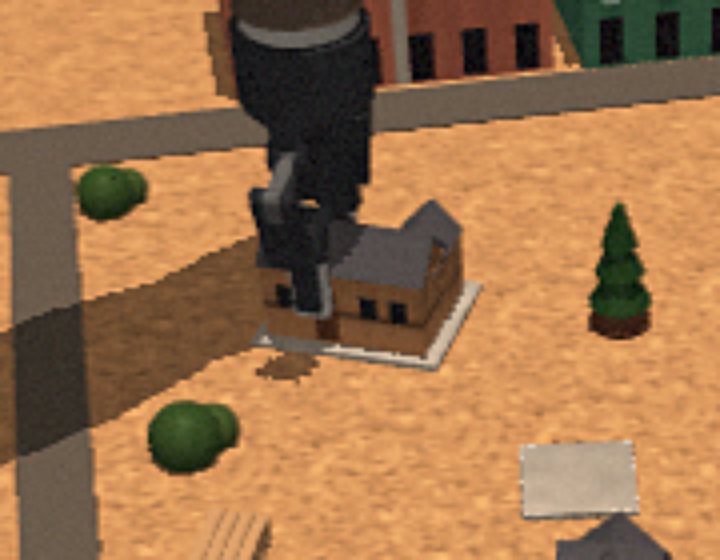

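The house sits over its slab with wing on wing, and is about to touch. I'll lower it gently, open and retreat.

```bash
python3 -m inch '[[[0,0,0],[0,0,0.003],1],[[0,0,0],[0,0,0.003],1],[[0,0,0],[0,0,0],1]]'
python3 -m inch '[[[0,0,0],[0,0,0],-1],[[0,0,0],[0,0,0],-1],[[0,0,0],[0,0,0],-1],[[0,0,0],[0,0,0],-1],[[0,0,0],[0,0,0],-1]]'
python3 -m inch '[[[0,0,0],[0,0,-0.03],-1],[[0,0,0],[0,0,-0.1],-1],[[0,0,0],[0,0,-0.12],-1],[[0,0,0],[0,0,-0.12],-1],[[0,0,0],[0,0,-0.12],-1],[[0,0,0],[0,0,-0.12],-1],[[0,0,0],[0,0,0],-1],[[0,0,0],[0,0,0],-1]]'
python3 - <<'E'
from h import *
plan(.453,-.077,.25)
c=cam("wrist"); cv2.imwrite("pics/w3.png",c["img"][:,:,::-1])
E
```

```text
clock: 6.98
eef_pos: [0.3615, 0.265, 0.0225]
tool_rot: [0.226, 0.974, 0.0, 0.0]
ft_force: [-1.6, -0.3, 4.2]
grip_width: 0.043
grasp_force: 62.6
clock: 7.4
eef_pos: [0.3614, 0.2648, 0.0218]
tool_rot: [0.226, 0.974, -0.0, 0.0]
ft_force: [-0.3, 0.3, -0.5]
grip_width: 0.0854
grasp_force: 0.0
clock: 8.07
eef_pos: [0.3628, 0.2658, 0.2079]
tool_rot: [0.226, 0.974, 0.003, 0.002]
ft_force: [0.5, -0.4, -0.7]
grip_width: 0.0859
grasp_force: 0.0
t 8.07 tcp [0.3628 0.2658 0.2079] yaw 63.9 q6 1.09 w 0.0859 gf 0.0 ft [ 0.5 -0.4 -0.7]
 shift [-0.7736 -0.8928 -0.1431] rows>=10 turn 0.0000 (0.0 deg)
```

View pics/w3.png

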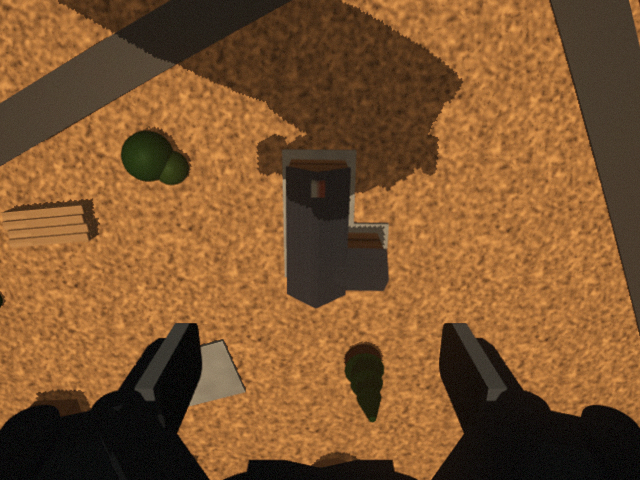

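Run:
```python
from h import *
c=cam("wrist"); 
S=ray(c,[(282,151),(355,150),(388,224)],.004)*1000
H=ray(c,[(287,168),(350,166),(287,294),(345,293),(389,285)],.044)*1000
a=np.radians(-26);M=np.array([[np.cos(a),-np.sin(a)],[np.sin(a),np.cos(a)]])
o=np.array([385,271])
print(np.round((S-o)@M,1)); print("house in slab",np.round((H-o)@M,1)); print(np.degrees(np.arctan2(*(S[1]-S[0])[::-1])),np.degrees(np.arctan2(*(H[2]-H[0])[::-1])))
W=ray(c,[(289,163),(347,161)],.004)*1000; print(np.round((W-o)@M,1))
v=cv2.resize(c["img"][135:315,245:405,::-1],None,fx=3.3,fy=3.3,interpolation=cv2.INTER_CUBIC); cv2.imwrite("pics/w3c.png",v)
```

```text
[[-56.9 -44.7]
 [-57.5  13.7]
 [  4.5  43.2]]
house in slab [[-50.1 -38. ]
 [-51.4   7.1]
 [ 50.  -40.7]
 [ 49.2   5.3]
 [ 42.4  39.9]]
64.65280044665894 -27.57549869025442
[[-47.2 -39.3]
 [-48.8   7.5]]
```

View pics/w3c.png

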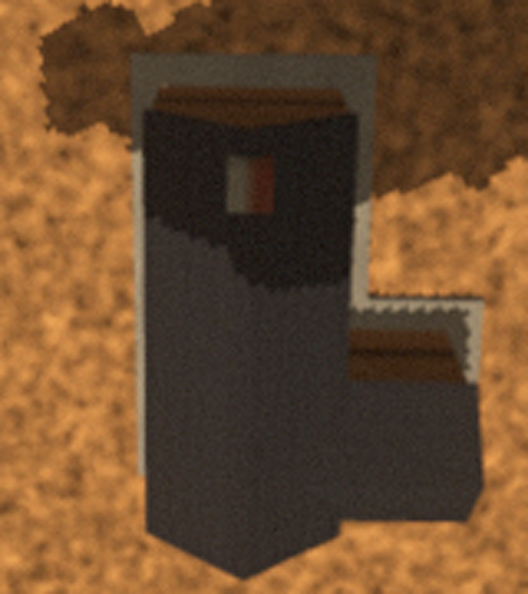

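The house is placed: centred to about 1 mm, square, wing on wing. Next is the tower.

```bash
python3 -m inch '[[[0,0,0],[-0.07,-0.081,-0.013],-1],[[0,0,0],[-0.07,-0.081,-0.013],-1],[[0,0,0],[-0.07,-0.081,-0.013],-1],[[0,0,0],[-0.07,-0.081,-0.013],-1],[[0,0,0],[-0.07,-0.081,-0.013],-1],[[0,0,0],[-0.07,-0.081,-0.013],-1],[[0,0,0],[-0.07,-0.081,-0.013],-1],[[0,0,0],[-0.07,-0.081,-0.013],-1],[[0,0,0],[-0.07,-0.081,-0.013],-1],[[0,0,0],[-0.07,-0.081,-0.013],-1]]' |tail -1
python3 -m inch '[[[0,0,0],[-0.07,-0.081,-0.013],-1],[[0,0,0],[0,0,0],-1],[[0,0,0],[0,0,0],-1]]' | tail -1
python3 - <<'E'
from h import *
plan(.453,-.077,.25)
c=cam("wrist"); cv2.imwrite("pics/w4.png",c["img"][:,:,::-1])
E
```

```text
grasp_force: 0.0
grasp_force: 0.0
t 9.25 tcp [ 0.4502 -0.0781  0.2459] yaw 63.7 q6 0.29 w 0.0856 gf 0.0 ft [-1.1  0.4 -0.2]
 shift [-0.0068  0.0075 -0.0137] rows>=1 turn 0.0000 (0.0 deg)
```

View pics/w4.png

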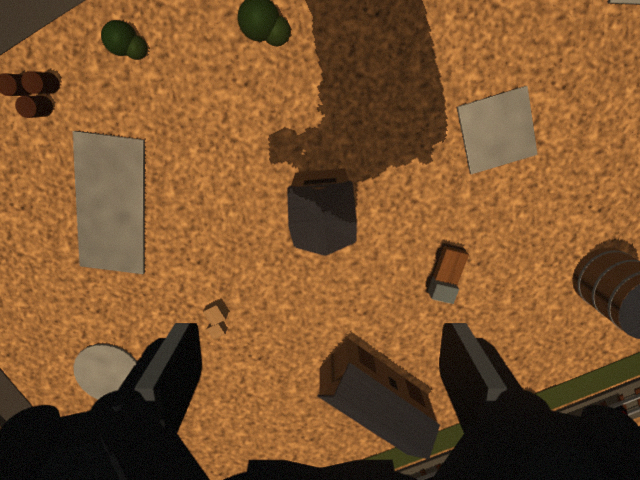

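Wrist view: tower roof corners at about (288,182), (357,180), (358,240) and (290,243), nearly aligned with the fingers. The shed slab is at (73,131)-(144,273), the tower slab at (497,130) and the shed at (380,395).

Run:
```python
from h import *
c=cam("wrist"); ang=lambda P,u,v:round(float(np.degrees(np.arctan2(*(P[v]-P[u])[::-1]))),1)
T=ray(c,[(288,182),(357,180),(358,240),(290,243)],.068)*1000
print("tower",np.round(T).tolist(),T.mean(0).round(),[ang(T,i,(i+1)%4) for i in range(4)],[round(np.linalg.norm(T[i]-T[i-1])) for i in range(4)])
h=cv2.cvtColor(c["img"],cv2.COLOR_RGB2HSV)
m=((h[...,1]<90)&(h[...,2]>95)).astype(np.uint8); m=cv2.morphologyEx(m,cv2.MORPH_OPEN,np.ones((5,5)));m[300:]=0;m[:60]=0
for k in cv2.findContours(m,0,cv2.CHAIN_APPROX_NONE)[0]:
    if cv2.contourArea(k)>1500:
        P=ray(c,cv2.approxPolyDP(k,6,True),.004)*1000; n=len(P); print("slab",rect(ray(c,k,.004)),P.round().tolist(),[ang(P,i,(i+1)%n) for i in range(n)])
```

```text
tower [[422.0, -90.0], [444.0, -42.0], [488.0, -61.0], [467.0, -111.0]] [455. -76.] [65.5, -23.7, -113.5, 154.3] [49, 53, 48, 54]
slab [377, -262, 131, 63, -34.3] [[306.0, -251.0], [413.0, -324.0], [448.0, -273.0], [341.0, -200.0]] [-34.2, 56.0, 145.7, -124.0]
slab [473, 87, 62, 61, 80.7] [[449.0, 121.0], [439.0, 63.0], [497.0, 53.0], [507.0, 111.0]] [-100.2, -9.8, 80.2, 170.2]
```

```bash
python3 -m inch '[[[0,0,-0.0036],[-0.0105,0.0115,0.1],-1],[[0,0,0],[0,0,0.12],-1],[[0,0,0],[0,0,0.12],-1],[[0,0,0],[0,0,0.12],-1],[[0,0,0],[0,0,0.12],-1],[[0,0,0],[0,0,0.09],-1],[[0,0,0],[0,0,0.03],-1],[[0,0,0],[0,0,0],-1],[[0,0,0],[0,0,0],-1]]'|tail -1
python3 -c "
from h import *
plan(.4545,-.076,.032,65)"
```

```text
grasp_force: 0.0
t 10.10 tcp [ 0.4554 -0.0743  0.0381] yaw 65.3 q6 0.27 w 0.0854 gf 0.0 ft [ 0.3  0.4 -0.6]
 shift [ 0.0005 -0.0063  0.0205] rows>=1 turn 0.0007 (0.3 deg)
```

```bash
python3 -m inch '[[[0,0,0],[0,-0.0063,0.018],-1],[[0,0,0],[0,0,0],1],[[0,0,0],[0,0,0],1],[[0,0,0],[0,0,0],1],[[0,0,0],[0,0,0],1],[[0,0,0],[0,0,0],1],[[0,0,0],[0,0,0],1],[[0,0,0],[0,0,0],1],[[0,0,0],[0,0,0],1]]'
python3 - <<'E'
from h import *
plan(.473,.087,.15,80.5)
c=cam("wrist"); cv2.imwrite("pics/w5.png",c["img"][:,:,::-1])
E
```

```text
clock: 10.85
eef_pos: [0.4556, -0.0773, 0.0336]
tool_rot: [0.215, 0.977, -0.0, 0.001]
ft_force: [-1.1, 0.2, 5.9]
grip_width: 0.0461
grasp_force: 61.5
t 10.85 tcp [ 0.4556 -0.0773  0.0336] yaw 65.2 q6 0.27 w 0.0461 gf 61.5 ft [-1.1  0.2  5.9]
 shift [ 0.1765  0.5214 -0.3883] rows>=6 turn -0.0426 (-15.3 deg)
```

View pics/w5.png

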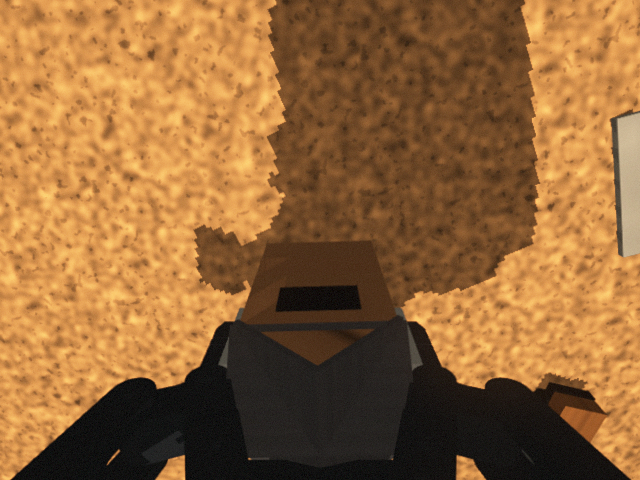

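Gripped at 46.1 mm. The near wall foot runs from (268,241) to (374,241).

```bash
python3 - <<'E'
from h import *
c=cam("wrist"); o=telemetry.get_obs(); m=R.from_quat(o["tool_rot"]).as_matrix(); t=o["eef_pos"][:2]
for p,z in (((268,241),0),((374,241),0)):
    w=ray(c,p,z)[0]; print("tool xy mm",np.round((m[:2,:2].T@(w-t))*1000,1))
E
python3 -m inch '[[[0,0,0],[0,0,-0.03],1],[[0,0,0],[0,0,-0.08],1],[[0,0,0],[0,0,-0.12],1],[[0,0,0],[0,0,-0.12],1],[[0,0,0],[0,0,-0.1],1],[[0,0,0],[0,0,0],1]]' |tail -2
python3 -m inch '[[[0,0,0],[0.028,0.087,0],1],[[0,0,0],[0.028,0.087,0],1],[[0,0,0],[0.028,0.087,0],1],[[0,0,0],[0.028,0.087,0],1],[[0,0,0],[0.028,0.087,0],1],[[0,0,0],[0.028,0.087,0],1],[[0,0,-0.0142],[0,0,0],1],[[0,0,-0.0142],[0,0,0],1],[[0,0,-0.0142],[0,0,0],1],[[0,0,0],[0,0,0],1]]'
python3 -c "
from h import *
plan(.473,.087,.0376,80.5)"
```

```text
tool xy mm [ 21.6 -21.8]
tool xy mm [21.6 24.6]
grip_width: 0.0456
grasp_force: 61.3
clock: 12.28
eef_pos: [0.4738, 0.0866, 0.1667]
tool_rot: [0.082, 0.997, -0.0, -0.001]
ft_force: [0.1, 0.4, -1.8]
grip_width: 0.0455
grasp_force: 61.4
t 12.28 tcp [0.4738 0.0866 0.1667] yaw 80.6 q6 0.34 w 0.0455 gf 61.4 ft [ 0.1  0.4 -1.8]
 shift [0.0019 0.0013 0.4302] rows>=4 turn 0.0004 (0.1 deg)
```

```bash
python3 -m inch '[[[0,0,0],[0.006,0.002,0.08],1],[[0,0,0],[0,0,0.1],1],[[0,0,0],[0,0,0.1],1],[[0,0,0],[0,0,0.08],1],[[0,0,0],[0,0,0.03],1],[[0,0,0],[0,0,0],1],[[0,0,0],[0,0,0],1],[[0,0,0],[0,0,0],1]]'|tail -1
python3 -c "
from h import *
plan(.4718,.0872,.0376,80.5)"
```

```text
grasp_force: 61.6
t 12.95 tcp [0.4743 0.0874 0.0518] yaw 80.5 q6 0.35 w 0.0453 gf 61.6 ft [-0.4  0.5 -2. ]
 shift [ 0.0084 -0.0022  0.0474] rows>=1 turn -0.0001 (-0.0 deg)
```

```bash
python3 -m inch '[[[0,0,0],[0.008,-0.002,0.025],1],[[0,0,0],[0,0,0.015],1],[[0,0,0],[0,0,0.005],1],[[0,0,0],[0,0,0.003],1],[[0,0,0],[0,0,0],1],[[0,0,0],[0,0,0],1]]'
python3 -c "
from h import *
plan(.4718,.0872,.0376,80.5)"
```

```text
clock: 13.45
eef_pos: [0.4705, 0.0871, 0.0375]
tool_rot: [0.083, 0.997, 0.0, 0.001]
ft_force: [-4.3, -0.2, 9.3]
grip_width: 0.0454
grasp_force: 62.9
t 13.45 tcp [0.4705 0.0871 0.0375] yaw 80.5 q6 0.35 w 0.0454 gf 62.9 ft [-4.3 -0.2  9.3]
 shift [-0.0042  0.001  -0.0002] rows>=1 turn 0.0000 (0.0 deg)
```

```bash
python3 -m inch '[[[0,0,0],[0,0,0],-1],[[0,0,0],[0,0,0],-1],[[0,0,0],[0,0,0],-1],[[0,0,0],[0,0,0],-1],[[0,0,0],[0,0,0],-1],[[0,0,0],[0,0,-0.03],-1],[[0,0,0],[0,0,-0.1],-1],[[0,0,0],[0,0,-0.12],-1],[[0,0,0],[0,0,-0.12],-1],[[0,0,0],[0,0,-0.12],-1]]'|tail -2
python3 -m inch '[[[0,0,0],[0,0,-0.12],-1],[[0,0,0],[0,0,-0.1],-1],[[0,0,0],[0,0,0],-1],[[0,0,0],[0,0,0],-1]]'|tail -2
python3 - <<'E'
from h import *
plan(.62,-.11,.25,112)
c=cam("wrist"); cv2.imwrite("pics/w6.png",c["img"][:,:,::-1])
E
```

```text
grip_width: 0.0854
grasp_force: 0.0
grip_width: 0.0858
grasp_force: 0.0
t 14.62 tcp [0.4718 0.0873 0.2516] yaw 80.5 q6 0.35 w 0.0858 gf 0.0 ft [-0.1  0.9 -0.3]
 shift [-0.5958 -0.5672  0.0075] rows>=7 turn -0.0875 (-31.5 deg)
```

View pics/w6.png

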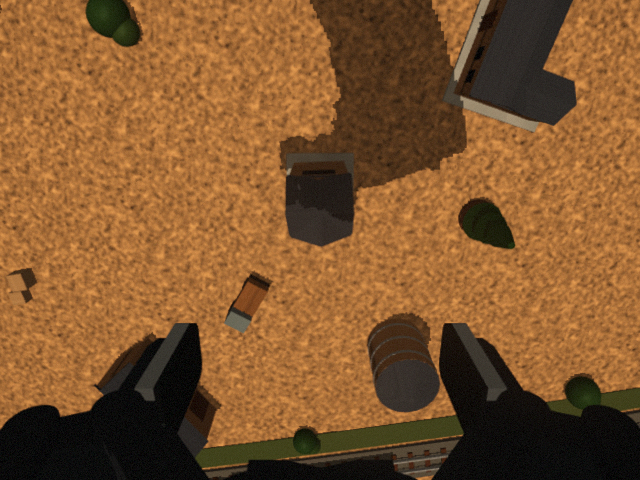

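The tower stands centred on its slab, at about (320,200). The tank's roof disc is near (407,381) and its eave rim is at 72 mm height. I'll go for the tank next, after checking the tower numbers.

Run:
```python
from h import *
c=cam("wrist")
a=np.radians(-9.5);M=np.array([[np.cos(a),-np.sin(a)],[np.sin(a),np.cos(a)]]);o=np.array([473,87])
f=lambda p,z:np.round((ray(c,p,z)*1000-o)@M,1)
print("slab",f([(286,154),(355,153)],.004).tolist(),"tower eave",f([(286,175),(354,174),(353,236),(287,235)],.068).tolist())
h=cv2.cvtColor(c["img"],cv2.COLOR_RGB2HSV); m=((h[...,1]<85)&(h[...,2]<110)).astype(np.uint8); m[:320]=0;m[425:]=0;m[:,:350]=0;m[:,442:]=0
m=cv2.morphologyEx(m,cv2.MORPH_OPEN,np.ones((5,5)))
k=max(cv2.findContours(m,0,cv2.CHAIN_APPROX_NONE)[0],key=cv2.contourArea); print(cv2.boundingRect(k))
print("tank",[ (np.array(cv2.minEnclosingCircle((ray(c,k,z)*1000).astype(np.float32))[0]).round(),) for z in (.07,)], ray(c,(407,381),.072)*1000)
plan(.65,.14,.25)
```

```text
slab [[-32.0, -30.5], [-32.9, 31.8]] tower eave [[-24.9, -25.8], [-25.7, 26.3], [24.5, 26.8], [23.6, -26.3]]
(378, 364, 62, 51)
tank [(array([657., 139.]),)] [[645.91668621 138.39887807]]
t 14.72 tcp [0.4698 0.0869 0.2484] yaw 80.5 q6 0.35 w 0.0853 gf 0.0 ft [-0.6  0.4 -0.1]
 shift [-0.5631  0.2734 -0.006 ] rows>=5 turn 0.0000 (0.0 deg)
```

```bash
python3 -m inch '[[[0,0,0],[-0.08,0.039,0.01],-1],[[0,0,0],[-0.08,0.039,0.01],-1],[[0,0,0],[-0.08,0.039,0.01],-1],[[0,0,0],[-0.08,0.039,0.01],-1],[[0,0,0],[-0.08,0.039,0.01],-1],[[0,0,0],[-0.08,0.039,0.01],-1],[[0,0,0],[0,0,0],-1],[[0,0,0],[0,0,0],-1]]'|tail -1
python3 - <<'E'
from h import *
plan(.648,.138,.032)
c=cam("wrist"); cv2.imwrite("pics/w7.png",c["img"][:,:,::-1])
E
```

```text
grasp_force: 0.0
t 15.38 tcp [0.6233 0.1326 0.2268] yaw 80.5 q6 0.37 w 0.0853 gf 0.0 ft [-0.2 -0.1  0.8]
 shift [-0.0824  0.0331  0.6486] rows>=6 turn 0.0000 (0.0 deg)
```

View pics/w7.png

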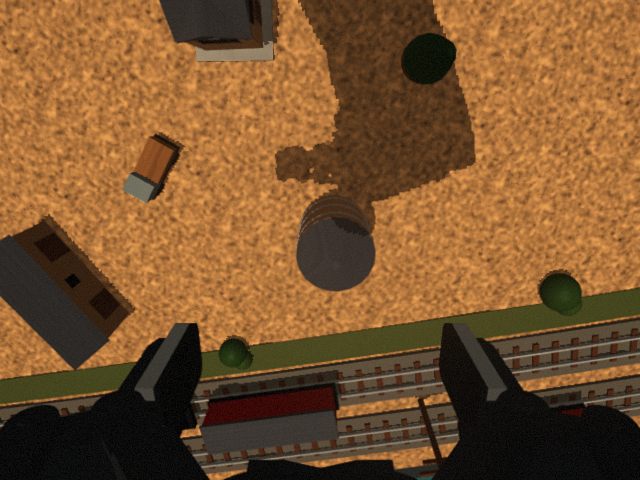

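The tank's roof disc spans x 296–375 and y 214–290, centre about (335.5,252).

Run:
```python
from h import *
c=cam("wrist")
t=ray(c,(335.5,252),.072)[0]; print("tank",t, "width",np.linalg.norm(np.diff(ray(c,[(296,252),(375,252)],.072),axis=0)))
plan(*t,.12)
```

```text
tank [0.65404064 0.13905087] width 0.05925812766477619
t 15.48 tcp [0.6227 0.1322 0.2293] yaw 80.5 q6 0.37 w 0.0856 gf 0.0 ft [-0.4  1.3 -0.2]
 shift [-0.1006  0.0402  0.364 ] rows>=3 turn 0.0000 (0.0 deg)
```

```bash
python3 -m inch '[[[0,0,0],[-0.05,0.02,0.02],-1],[[0,0,0],[-0.05,0.02,0.1],-1],[[0,0,0],[0,0,0.12],-1],[[0,0,0],[0,0,0.12],-1],[[0,0,0],[0,0,0.12],-1],[[0,0,0],[0,0,0.12],-1],[[0,0,0],[0,0,0.03],-1],[[0,0,0],[0,0,0],-1],[[0,0,0],[0,0,0],-1]]'|tail -1
python3 -c "
from h import *
plan(.653,.139,.034)"
```

```text
grasp_force: 0.0
t 16.23 tcp [0.6557 0.1394 0.0436] yaw 80.5 q6 0.38 w 0.0857 gf 0.0 ft [0.6 0.6 0.2]
 shift [ 0.0087 -0.0027  0.0318] rows>=1 turn 0.0000 (0.0 deg)
```

```bash
python3 -m inch '[[[0,0,0],[0.008,-0.002,0.03],-1],[[0,0,0],[0,0,0],-1],[[0,0,0],[0,0,0],1],[[0,0,0],[0,0,0],1],[[0,0,0],[0,0,0],1],[[0,0,0],[0,0,0],1],[[0,0,0],[0,0,0],1],[[0,0,0],[0,0,0],1],[[0,0,0],[0,0,0],1]]'
python3 - <<'E'
from h import *
plan(.653,.139,.15)
c=cam("wrist"); cv2.imwrite("pics/w8.png",c["img"][:,:,::-1])
E
```

```text
clock: 16.98
eef_pos: [0.6543, 0.1395, 0.0347]
tool_rot: [0.083, 0.997, 0.0, 0.001]
ft_force: [-0.8, -0.0, 6.4]
grip_width: 0.0586
grasp_force: 65.4
t 16.98 tcp [0.6543 0.1395 0.0347] yaw 80.5 q6 0.38 w 0.0586 gf 65.4 ft [-0.8 -0.   6.4]
 shift [ 0.003  -0.002  -0.3843] rows>=4 turn 0.0000 (0.0 deg)
```

View pics/w8.png

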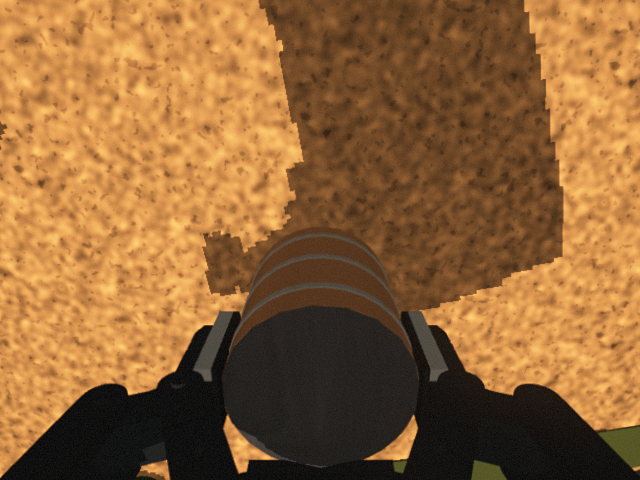

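```bash
python3 - <<'E'
from h import *
c=cam("wrist"); o=telemetry.get_obs(); m=R.from_quat(o["tool_rot"]).as_matrix(); t=o["eef_pos"][:2]
w=ray(c,(320,228),0)[0]; print("foot tool xy mm",np.round((m[:2,:2].T@(w-t))*1000,1))
w=ray(c,(320,385),.072)[0]; print("roof tool xy mm",np.round((m[:2,:2].T@(w-t))*1000,1))
E
python3 -m inch '[[[0,0,0],[0,0,-0.03],1],[[0,0,0],[0,0,-0.08],1],[[0,0,0],[0,0,-0.12],1],[[0,0,0],[0,0,-0.12],1],[[0,0,0],[0,0,-0.1],1],[[0,0,0],[0,0,0],1]]'
python3 -c "
from h import *
plan(.531,-.378,.165)"
```

```text
foot tool xy mm [27.   0.6]
roof tool xy mm [1.3 0.6]
clock: 17.58
eef_pos: [0.6567, 0.1401, 0.1764]
tool_rot: [0.083, 0.997, 0.002, 0.006]
ft_force: [1.0, 0.7, -1.3]
grip_width: 0.0588
grasp_force: 65.1
t 17.58 tcp [0.6567 0.1401 0.1764] yaw 80.5 q6 0.38 w 0.0588 gf 65.1 ft [ 1.   0.7 -1.3]
 shift [ 0.1292 -1.7725  0.0279] rows>=15 turn 0.0000 (0.0 deg)
```

```bash
python3 - <<'E'
from h import *
for n in ("top","side"):
    c=cam(n); h=cv2.cvtColor(c["img"],cv2.COLOR_RGB2HSV); m=((h[...,1]<90)&(h[...,2]>95)).astype(np.uint8)
    x,y=proj(c,[.531,-.378,.004])[0].astype(int); w=np.zeros_like(m); w[y-45:y+45,x-45:x+45]=1
    m=cv2.morphologyEx(m*w,cv2.MORPH_OPEN,np.ones((3,3))); k=max(cv2.findContours(m,0,1)[0],key=cv2.contourArea)
    P=(ray(c,k,.004)*1000).astype(np.float32); print(n,cv2.fitEllipse(P))
E
python3 -m inch '[[[0,0,0],[0.008,-0.111,0],1],[[0,0,0],[0.008,-0.111,0],1],[[0,0,0],[0.008,-0.111,0],1],[[0,0,0],[0.008,-0.111,0],1],[[0,0,0],[0.008,-0.111,0],1],[[0,0,0],[0.008,-0.111,0],1],[[0,0,0],[0.008,-0.111,0],1],[[0,0,0],[0.008,-0.111,0],1],[[0,0,0],[0.008,-0.111,0],1],[[0,0,0],[0.008,-0.111,0],1]]' | tail -2
python3 -m inch '[[[0,0,0],[0.008,-0.111,0],1],[[0,0,0],[0.008,-0.111,0],1],[[0,0,0],[0.008,-0.111,0],1],[[0,0,0],[0.008,-0.111,0],1],[[0,0,0],[0.008,-0.111,0],1],[[0,0,0],[0.008,-0.111,0],1],[[0,0,0],[0,0,0],1],[[0,0,0],[0,0,0],1]]' |tail -2
python3 -c "
from h import *
plan(.530,-.378,.0387)"
```

```text
top ((529.8789672851562, -378.68359375), (71.10736083984375, 71.54821014404297), 78.04432678222656)
side ((527.6734619140625, -379.33966064453125), (73.44330596923828, 74.12820434570312), 137.48672485351562)
grip_width: 0.0591
grasp_force: 65.5
grip_width: 0.0588
grasp_force: 65.7
t 19.18 tcp [ 0.525  -0.3809  0.1644] yaw 80.3 q6 -0.46 w 0.0588 gf 65.7 ft [ 0.3  0.3 -3.1]
 shift [-0.017   0.0113  0.4191] rows>=4 turn 0.0000 (0.0 deg)
```

```bash
python3 -m inch '[[[0,0,0],[-0.012,0.007,0.06],1],[[0,0,0],[0,0,0.1],1],[[0,0,0],[0,0,0.1],1],[[0,0,0],[0,0,0.08],1],[[0,0,0],[0,0,0.03],1],[[0,0,0],[0,0,0],1],[[0,0,0],[0,0,0],1],[[0,0,0],[0,0,0],1]]'|tail -1
python3 -c "
from h import *
plan(.5285,-.379,.0387)"
```

```text
grasp_force: 65.8
t 19.85 tcp [ 0.5326 -0.3787  0.0587] yaw 80.6 q6 -0.45 w 0.0587 gf 65.8 ft [ 0.3 -0.7 -2.1]
 shift [ 0.0136 -0.0032  0.0665] rows>=1 turn 0.0000 (0.0 deg)
```

```bash
python3 -m inch '[[[0,0,0],[0.012,-0.003,0.04],1],[[0,0,0],[0,0,0.015],1],[[0,0,0],[0,0,0.005],1],[[0,0,0],[0,0,0],1],[[0,0,0],[0,0,0],1]]'|tail -3
python3 -c "
from h import *
plan(.5285,-.379,.0387)"
```

```text
ft_force: [0.0, -0.1, -3.0]
grip_width: 0.0589
grasp_force: 65.8
t 20.27 tcp [ 0.5282 -0.379   0.0399] yaw 80.5 q6 -0.46 w 0.0589 gf 65.8 ft [ 0.  -0.1 -3. ]
 shift [-0.0009  0.0003  0.0039] rows>=1 turn 0.0000 (0.0 deg)
```

```bash
python3 -m inch '[[[0,0,0],[0,0,0.003],1],[[0,0,0],[0,0,0.003],1],[[0,0,0],[0,0,0],1]]'|tail -3
python3 -m inch '[[[0,0,0],[0,0,0],-1],[[0,0,0],[0,0,0],-1],[[0,0,0],[0,0,0],-1],[[0,0,0],[0,0,0],-1],[[0,0,0],[0,0,0],-1],[[0,0,0],[0,0,-0.03],-1],[[0,0,0],[0,0,-0.1],-1],[[0,0,0],[0,0,-0.12],-1],[[0,0,0],[0,0,-0.12],-1],[[0,0,0],[0,0,-0.12],-1]]'|tail -2
python3 -m inch '[[[0,0,0],[0,0,-0.12],-1],[[0,0,0],[0,0,-0.05],-1],[[0,0,0],[0,0,0],-1],[[0,0,0],[0,0,0],-1]]'|tail -2
python3 - <<'E'
from h import *
plan(.62,-.11,.25,112)
c=cam("wrist"); cv2.imwrite("pics/w9.png",c["img"][:,:,::-1])
E
```

```text
ft_force: [-1.0, 1.0, 3.4]
grip_width: 0.0587
grasp_force: 66.5
grip_width: 0.0857
grasp_force: 0.0
grip_width: 0.0853
grasp_force: 0.0
t 21.68 tcp [ 0.5283 -0.3792  0.2372] yaw 80.5 q6 -0.46 w 0.0853 gf 0.0 ft [ 0.   0.  -0.8]
 shift [-0.1539  0.9352 -0.0436] rows>=8 turn -0.0875 (-31.5 deg)
```

View pics/w9.png

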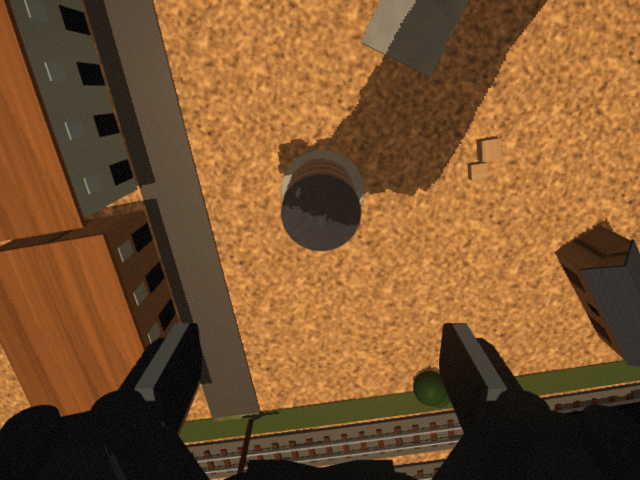

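The tank stands on its disc (slab left edge 281, right 365; roof centre near (321,209)). Now to the shed.

```bash
python3 - <<'E'
from h import *
c=cam("wrist"); print("roof",ray(c,(321,210),.072)*1000,"slab",ray(c,[(281,189),(365,189),(323,149)],.004)*1000)
E
python3 -m inch '[[[0,0,0],[-0.017,0.104,-0.004],-1],[[0,0,0],[-0.017,0.104,-0.004],-1],[[0,0,0],[-0.017,0.104,-0.004],-1],[[0,0,0],[-0.017,0.104,-0.004],-1],[[0,0,0],[-0.017,0.104,-0.004],-1],[[0,0,0],[-0.017,0.104,-0.004],-1],[[0,0,0],[-0.017,0.104,-0.004],-1],[[0,0,0],[-0.017,0.104,-0.004],-1],[[0,0,0],[-0.017,0.104,-0.004],-1]]' |tail -1
python3 -m inch '[[[0,0,-0.0175],[0,0,0],-1],[[0,0,-0.0175],[0,0,0],-1],[[0,0,-0.0175],[0,0,0],-1],[[0,0,-0.0175],[0,0,0],-1],[[0,0,-0.0175],[0,0,0],-1],[[0,0,0],[0,0,0],-1],[[0,0,0],[0,0,0],-1]]'|tail -1
python3 - <<'E'
from h import *
plan(.62,-.11,.25,112)
c=cam("wrist"); cv2.imwrite("pics/w10.png",c["img"][:,:,::-1])
E
```

```text
roof [[ 527.63196338 -377.42582564]] slab [[ 520.91347143 -412.44409632]
 [ 533.2580404  -338.39825398]
 [ 492.24776169 -369.68480797]]
grasp_force: 0.0
grasp_force: 0.0
t 23.12 tcp [ 0.6184 -0.1092  0.2441] yaw 111.9 q6 -0.56 w 0.0852 gf 0.0 ft [-0.3  0.8 -0.1]
 shift [-0.0038 -0.0045 -0.0197] rows>=1 turn -0.0004 (-0.1 deg)
```

View pics/w10.png

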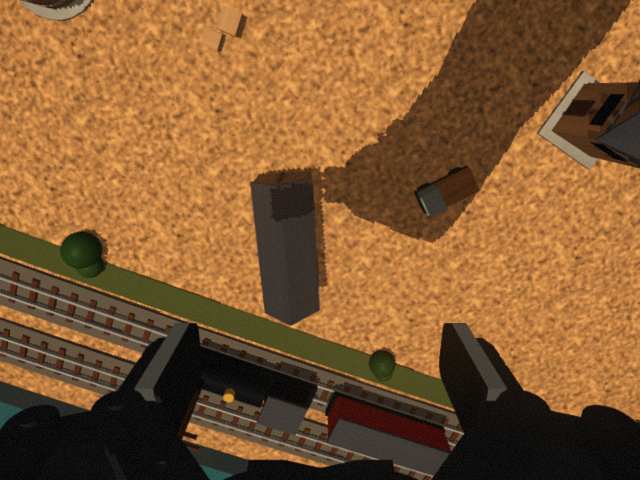

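The tank sits within about 2 mm of its slab centre. The shed's roof eave corners are at (251,183), (312,181), (264,311) and (319,309).

Run:
```python
from h import *
c=cam("wrist"); ang=lambda u,v:round(float(np.degrees(np.arctan2(*(v-u)[::-1]))),1)
P=ray(c,[(251,183),(312,181),(264,311),(319,309)],.044)*1000; print(P.round(),P.mean(0),ang(P[0],P[2]),ang(P[1],P[3]),ang(P[0],P[1]),ang(P[2],P[3]),np.linalg.norm(P[0]-P[2]),np.linalg.norm(P[0]-P[1]))
y=(ang(P[0],P[2])+ang(P[1],P[3]))/2; print(y); x=P.mean(0)/1000; plan(x[0],x[1],.014,y+90)
```

```text
[[ 627. -167.]
 [ 607. -121.]
 [ 734. -118.]
 [ 714.  -72.]] [ 670.7373831  -119.36606054] 24.6 24.6 113.7 114.2 117.58230599552557 49.857364947368104
24.6
t 23.22 tcp [ 0.6187 -0.1093  0.2448] yaw 111.9 q6 -0.56 w 0.0852 gf 0.0 ft [-0.4  0.5  0.6]
 shift [-0.1498 -0.0966  0.769 ] rows>=7 turn -0.0075 (-2.7 deg)
```

```bash
python3 -m inch '[[[0,0,-0.007],[-0.07,-0.045,0.05],-1],[[0,0,0],[-0.073,-0.052,0.05],-1],[[0,0,0],[0,0,0.12],-1],[[0,0,0],[0,0,0.12],-1],[[0,0,0],[0,0,0.12],-1],[[0,0,0],[0,0,0.12],-1],[[0,0,0],[0,0,0.08],-1],[[0,0,0],[0,0,0.03],-1],[[0,0,0],[0,0,0],-1],[[0,0,0],[0,0,0],-1]]'|tail -1
python3 -c "
from h import *
plan(.6695,-.119,.014,114.4)"
```

```text
grasp_force: 0.0
t 24.05 tcp [ 0.6706 -0.1192  0.0395] yaw 114.5 q6 -0.60 w 0.0853 gf 0.0 ft [-0.2 -0.1  1.3]
 shift [0.003  0.0021 0.0852] rows>=1 turn 0.0003 (0.1 deg)
```

```bash
python3 -m inch '[[[0,0,0],[0.003,0.002,0.05],-1],[[0,0,0],[0,0,0.027],-1],[[0,0,0],[0,0,0],1],[[0,0,0],[0,0,0],1],[[0,0,0],[0,0,0],1],[[0,0,0],[0,0,0],1],[[0,0,0],[0,0,0],1],[[0,0,0],[0,0,0],1],[[0,0,0],[0,0,0],1],[[0,0,0],[0,0,0],1]]'
python3 - <<'E'
from h import *
plan(.3765,-.263,.15,55.7)
c=cam("wrist"); cv2.imwrite("pics/w11.png",c["img"][:,:,::-1])
E
```

```text
clock: 24.88
eef_pos: [0.6703, -0.1192, 0.0176]
tool_rot: [-0.212, 0.977, -0.001, 0.001]
ft_force: [0.5, -0.6, 5.5]
grip_width: 0.0475
grasp_force: 65.1
t 24.88 tcp [ 0.6703 -0.1192  0.0176] yaw 114.5 q6 -0.60 w 0.0475 gf 65.1 ft [ 0.5 -0.6  5.5]
 shift [ 1.0889 -0.0303 -0.444 ] rows>=10 turn 0.1634 (58.8 deg)
```

View pics/w11.png

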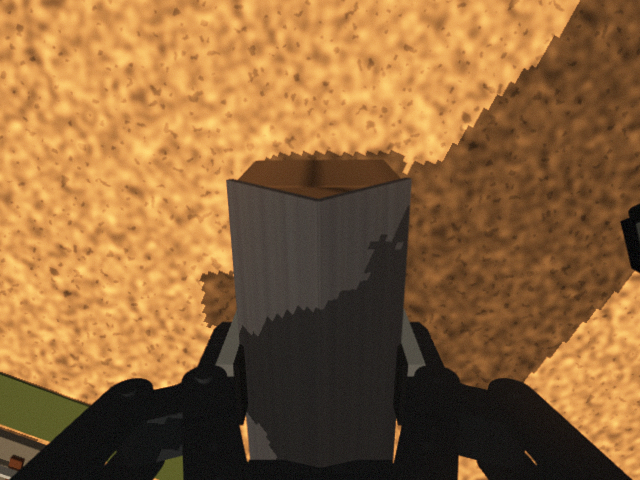

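Gripped at 47.5 mm, with the near gable foot at (255,160)–(392,160). By my count I've now viewed 16 pictures, over the limit of 14. I won't view any more and will check the rest numerically.

```bash
python3 - <<'E'
from h import *
c=cam("wrist"); o=telemetry.get_obs(); m=R.from_quat(o["tool_rot"]).as_matrix(); t=o["eef_pos"][:2]
for p,z in (((255,160),0),((392,160),0),((228,180),.044),((411,180),.044)):
    w=ray(c,p,z)[0]; print("tool xy mm",np.round((m[:2,:2].T@(w-t))*1000,1))
E
python3 -m inch '[[[0,0,0],[0,0,-0.03],1],[[0,0,0],[0,0,-0.08],1],[[0,0,0],[0,0,-0.12],1],[[0,0,0],[0,0,-0.12],1],[[0,0,0],[0,0,-0.08],1],[[0,0,0],[0,0,0],1]]' | tail -2
python3 -m inch '[[[0,0,0],[0.108,-0.003,0],1],[[0,0,0],[0.108,-0.003,0],1],[[0,0,0],[0.108,-0.003,0],1],[[0,0,0],[0.108,-0.003,0],1],[[0,0,0],[0.108,-0.003,0],1],[[0,0,0],[0.108,-0.003,0],1],[[0,0,0],[0.108,-0.003,0],1],[[0,0,0],[0.108,-0.003,0],1],[[0,0,0],[0.108,-0.003,0],1],[[0,0,0],[0.108,-0.003,0],1]]' | tail -2
python3 -m inch '[[[0,0,0.0163],[0,0,0],1],[[0,0,0.0163],[0,0,0],1],[[0,0,0.0163],[0,0,0],1],[[0,0,0.0163],[0,0,0],1],[[0,0,0.0163],[0,0,0],1],[[0,0,0.0163],[0,0,0],1],[[0,0,0.0163],[0,0,0],1],[[0,0,0.0163],[0,0,0],1],[[0,0,0.0163],[0,0,0],1],[[0,0,0.0163],[0,0,0],1]]' | tail -2
python3 -m inch '[[[0,0,0],[0,0,0],1],[[0,0,0],[0,0,0],1]]'|tail -2
python3 -c "
from h import *
plan(.3765,-.263,.0216,55.7)"
```

```text
tool xy mm [ 59.  -24.6]
tool xy mm [59.  26.5]
tool xy mm [ 60.3 -25.5]
tool xy mm [60.3 24.7]
grip_width: 0.0467
grasp_force: 64.3
grip_width: 0.0469
grasp_force: 64.1
grip_width: 0.0474
grasp_force: 64.3
grip_width: 0.0471
grasp_force: 64.2
t 27.32 tcp [ 0.377  -0.2609  0.1436] yaw 56.0 q6 -0.01 w 0.0471 gf 64.2 ft [ 0.1 -0.4 -4.2]
 shift [-0.0036 -0.0068  0.4067] rows>=4 turn 0.0008 (0.3 deg)
```

```bash
python3 -m inch '[[[0,0,0],[-0.006,-0.006,0.07],1],[[0,0,0],[0,0,0.1],1],[[0,0,0],[0,0,0.1],1],[[0,0,0],[0,0,0.06],1],[[0,0,0],[0,0,0.02],1],[[0,0,0],[0,0,0],1],[[0,0,0],[0,0,0],1],[[0,0,0],[0,0,0],1]]'|tail -1
python3 -c "
from h import *
plan(.3775,-.2635,.0216,55.7)"
```

```text
grasp_force: 64.0
t 27.98 tcp [ 0.3797 -0.2649  0.0411] yaw 55.9 q6 -0.01 w 0.0470 gf 64.0 ft [ 0.6 -0.  -2.9]
 shift [ 0.0089 -0.0001  0.0651] rows>=1 turn 0.0005 (0.2 deg)
```

```bash
python3 -m inch '[[[0,0,0],[0.008,0,0.035],1],[[0,0,0],[0,0,0.018],1],[[0,0,0],[0,0,0.005],1],[[0,0,0],[0,0,0],1],[[0,0,0],[0,0,0],1]]'|tail -3
python3 -c "
from h import *
plan(.3775,-.2635,.0216,55.7)"
```

```text
ft_force: [0.9, -0.3, -3.5]
grip_width: 0.0471
grasp_force: 64.2
t 28.40 tcp [ 0.377  -0.2631  0.023 ] yaw 55.9 q6 -0.01 w 0.0471 gf 64.2 ft [ 0.9 -0.3 -3.5]
 shift [-0.0022 -0.0002  0.0047] rows>=1 turn 0.0004 (0.2 deg)
```

```bash
python3 -m inch '[[[0,0,0],[-0.001,0,0.004],1],[[0,0,0],[0,0,0.003],1],[[0,0,0],[0,0,0],1]]'|tail -3
python3 -m inch '[[[0,0,0],[0,0,0],-1],[[0,0,0],[0,0,0],-1],[[0,0,0],[0,0,0],-1],[[0,0,0],[0,0,0],-1],[[0,0,0],[0,0,0],-1],[[0,0,0],[0,0,-0.03],-1],[[0,0,0],[0,0,-0.1],-1],[[0,0,0],[0,0,-0.12],-1],[[0,0,0],[0,0,-0.12],-1],[[0,0,0],[0,0,-0.12],-1]]'|tail -2
python3 -m inch '[[[0,0,0],[0,0,-0.12],-1],[[0,0,0],[0,0,-0.08],-1],[[0,0,0],[0,0,0],-1],[[0,0,0],[0,0,0],-1]]'|tail -2
python3 - <<'E'
from h import *
plan(.377,-.263,.25)
c=cam("wrist"); h=cv2.cvtColor(c["img"],cv2.COLOR_RGB2HSV); S,V=h[...,1],h[...,2]
x,y=proj(c,[.377,-.263,.03])[0].astype(int); w=np.zeros(S.shape,np.uint8); w[max(y-110,0):y+110,x-80:x+80]=1
a=np.radians(-34.3);M=np.array([[np.cos(a),-np.sin(a)],[np.sin(a),np.cos(a)]]);o=np.array([376.5,-263])
# everything not sand/shadow: low saturation = slab + roof together; roof = dark
for n,m,z in (("roof",(S<90)&(V<95),.044),("slab+roof",(S<100),.004)):
    m=cv2.morphologyEx(m.astype(np.uint8)*w,cv2.MORPH_OPEN,np.ones((5,5))); k=max(cv2.findContours(m,0,1)[0],key=cv2.contourArea)
    ap=cv2.approxPolyDP(k,5,True)[:,0]; print(n,rect(ray(c,k,z))); print(np.c_[ap,np.round((ray(c,ap,z)*1000-o)@M)].astype(int).tolist())
# truck and pine in the top view, then and now
t=cam("top"); old=cv2.imread("pics/top0.png")[:,:,::-1]
for n,(u,v) in (("truck",(318,223)),("pine",(219,246))):
    A=old[v-8:v+8,u-8:u+8].copy(); r=cv2.matchTemplate(np.ascontiguousarray(t["img"][v-20:v+20,u-20:u+20]),A,cv2.TM_CCOEFF_NORMED); _,s,_,l=cv2.minMaxLoc(r); print(n,"shift px",l[0]-12,l[1]-12,round(s,3))
E
```

```text
ft_force: [-1.3, 1.1, 4.3]
grip_width: 0.0473
grasp_force: 64.9
grip_width: 0.0855
grasp_force: 0.0
grip_width: 0.0854
grasp_force: 0.0
t 29.82 tcp [ 0.3777 -0.2636  0.2296] yaw 55.9 q6 -0.01 w 0.0854 gf 0.0 ft [ 0.5 -0.5 -0.1]
 shift [ 0.0027  0.0003 -0.0681] rows>=1 turn 0.0000 (0.0 deg)
roof [402, -278, 85, 51, -33.5]
[[288, 185, -12, -24], [293, 272, 62, -21], [320, 283, 72, 1], [345, 274, 63, 22], [352, 202, 1, 27], [321, 207, 5, 2], [311, 190, -8, -6]]
slab+roof [405, -282, 113, 63, -34.0]
[[283, 164, -22, -31], [292, 272, 80, -25], [316, 283, 91, -2], [349, 272, 79, 29], [354, 201, 11, 31], [342, 205, 14, 21], [323, 195, 5, 4], [318, 202, 12, -1], [312, 178, -10, -6], [306, 180, -8, -11], [310, 190, 1, -8], [296, 188, -1, -20]]
truck shift px 0 0 0.996
pine shift px 0 0 0.997
```

```bash
python3 -c "
from workcell import workorder
print(workorder.job_done())"
```

```text
the job is handed in; nothing more can be done
None
```

All four buildings are on their slabs and the job is handed in at about 30 s; house, tower and tank measured within 1–3 mm, the shed end-to-end only from the grip (its near end was in shadow), truck and pine unmoved, but I viewed 16 pictures, over the limit of 14.

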